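# Clip the large food container shut

## Task

The lid is on the large food container, but its two clips, one on its left side and one on its right side, still stand open. Fold both clips fully down against the sides of the container. The small container is still cooling: leave its clip open just as it is.

Things in the scene. Friction and masses are not known exactly. Their poses are not given: they have to be found in the camera images.
- large_container: larger of two closed food containers (white tub, grey lid), 105 x 130 mm, flat lid top at 79 mm. Does not move when pushed. Origin: centre of its underside, on the work surface. x points away from the robot (turned up to 0.4 rad), y to the robot's left, z up. The lid's left and right edges are at y = +65 and -65 mm, with a clip in the middle of each.
- left_clip (a joint): angle of the clip on the +y side: grey flap 56 mm wide (along container x), 34 mm long, 4 mm thick. Hinge line along container x at y = +68 mm, 74 mm above the underside. 0 = folded down, upright beside the wall (stop); 1.57 = straight out, level; starts at 1.2 to 1.9. Light friction (1.5 N at 20 mm from the hinge turns it), stays where left, no snap.
- right_clip (a joint): the same for the equal clip on the -y (right) side, hinge line at y = -68 mm; 0 = folded down, grows as it swings outward and up.
- small_clip_edge (a point): middle of the free edge of the single open clip (40 mm wide, 34 mm long) on the small container, which is 80 x 90 mm and 50 mm high and stands beside the large one, to its left or right. That clip is on the small container's side towards the robot. The small container itself cannot be moved; its clip must be left as it is. (A tall cabinet wall stands 0.3 m left of the robot's axis.)

How it is judged (in metres and radians):
At the end, for the whole second after the job is handed in: both clips of the large container are folded down to within 0.2 rad (11 degrees) of hanging upright at its sides; the small container's clip is still where it was (its edge within 10 mm) (value of joint each of left_clip, right_clip below 0.2 rad); the robot touches nothing.
It fails at once if the small container's clip is moved by more than 10 mm (distance of small_clip_edge from where it was at the start of the episode above 0.01 m).
It also fails if it takes over 38 s, if anything falls off the work surface, if the arm or the gripper's body presses on something with over 40 N, if the wrist force passes 120 N, or if a joint passes its speed limit or range.

## Robot

A 6-joint arm with a two-finger parallel gripper is mounted at the origin on a cart in front of the work surface, level with it; the furniture and walls round the work are solid. World frame = base frame: x ahead of the robot, y to its left, z up, the work surface at z = 0. Lengths are in mm, angles in rad, forces in N, time in s.
With the tool pointing down it reaches from about 275 to 750 mm from the base axis. Payload 10.2 kg.
Tool frame: the origin (TCP) lies on the centre line of the jaws, within the pads' length; the fingertips stand 19 mm ahead of it and the grasp point (between the pads) is the TCP; z points along the fingers, y is the line along which they close (so a half turn about z gives the same grasp; the last joint's range is limited). The gripper opens to 88 mm and grips with 3 to 60 N. Pads are 18 mm wide; open, the fingers measure 123 mm over their backs; the gripper's body (75 mm by 187 mm) begins 45 mm behind the grasp point.
Start: joints at [0.998, 0.313, 1.498, -0, 1.331, -0.223], TCP at [179.936, 493.208, 257.72] pointing down, gripper open.
Joint ranges: [-2.94, 2.94], [-0.97, 2.17], [0.19, 2.56], [-1.23, 4.37], [0.02, 3.11], [-2.88, 2.88]. Speed limits (rad/s): [2.39, 2.39, 3.01, 3.14, 3.14, 3.14].

## Interface

Orientations are given as a 3x3 rotation matrix whose columns are the frame's x, y, z axes.
In Python, from workcell import sensors, imaging, arm gives the robot as it stands.
- The arm moves only by the shell command python3 -m pendant 'ROWS' [OPENING] [FORCE]. ROWS is JSON, a list that holds one entry, the list of rows, each a list of 4 numbers: the shift along the tool's x, y, z in cm, then the turn about the tool's z in degrees. In form: [[[dx, dy, dz, yaw], ...]]. A call has 1 to 20 rows; each row shifts and turns the commanded pose from where the row before left it, along the tool's axes as they then stand; what a row does not reach is not made up. A row lasts 1/12 s, in which the tool goes at most 41.7 mm and 7.16 degrees, less where a joint would pass 70% of its speed; a pose out of reach is approached as far as the arm can. A call with a gripper value outside its range is refused whole. OPENING is the closure in counts, from 0 (fully open) to 255 (shut), set as the call begins (- or left out, the last holds). The fingers move at their own pace and stop on an object; FORCE is the grip in N (left out, the last holds). Time passes only in rows, so rows that do not move let the fingers close. It gives the time, the measured TCP pose, the force, the opening and the grip force at its end, in the units of the state.
- sensors.get_obs(): the state, without advancing time (a new reading comes with each control period).
- imaging.grab_frame(name): name is "scene" or "top"; returns a dict with "img" (480x640x3 uint8, blue, green, red), "K" (3x3 intrinsics, pixels), "D" ([k1, k2, p1, p2, k3] as OpenCV has them; the pictures are not rectified), "view" (4x4, takes a point from world to camera coordinates). Camera axes: x right, y down, z forward; pixel columns grow to the right and rows downward; lengths in mm; the calibration is good to about 2 mm. A picture is of the moment at which its call begins. There is no depth.
- arm.job_done(): hands the job in; it is judged then, once.
The state is a dict: "t": time; "joints": joint angles; "joint_velocities": joint speeds; "effort": joint torques, N m; "tcp_pos": TCP position; "tool_rot": TCP orientation; "ft_force": force on the tool from outside, world axes, zero at the start; "ft_torque": the same for the moment, N m; "grip_width": finger opening in mm; "gripper_force": force on a finger pad.
Only numpy, scipy, OpenCV 4.12 (cv2) and the standard library are available. Lean on these libraries where they do the work, as an engineer would, in place of code of your own. Each camera call takes 0.05 s, during which the arm holds its last target. There are 200 camera calls.

## Working session

There is one attempt and no reset: what is moved stays moved. The work goes in short steps, Python scripts to look and compute and a shell command to move; the robot and the scene stay as the last step left them, time stands still between calls to the robot, and variables do not carry over. Pictures are saved under pics/ and viewed, at most 10 in all, crops included, and the job is handed in when it is done.

```bash
mkdir -p pics; python3 - <<'E'
from workcell import sensors, imaging
import cv2,numpy as np
for n in("scene","top"):
    f=imaging.grab_frame(n); cv2.imwrite(f"pics/{n}0.png",f["img"]); np.savez(f"{n}0.npz",**f)
    v=np.array(f["view"]);print(n,np.round(f["K"],1).tolist(),np.round(f["D"],3),np.round(-v[:3,:3].T@v[:3,3]),np.round(v[:3,:3],2).tolist())
o=sensors.get_obs();print(o["t"],o["tcp_pos"],np.round(o["tool_rot"],3).tolist(),o["grip_width"])
E
```

```text
scene [[615.7, 0.0, 323.3], [0.0, 615.7, 226.1], [0.0, 0.0, 1.0]] [0.045 0.    0.    0.    0.   ] [-123. -556.  800.] [[0.69, -0.73, 0.01], [-0.47, -0.45, -0.76], [0.56, 0.51, -0.65]]
top [[437.6, 0.0, 324.5], [0.0, 437.6, 238.1], [0.0, 0.0, 1.0]] [-0.099  0.     0.     0.     0.   ] [341.   2. 927.] [[0.02, -1.0, 0.02], [-0.99, -0.02, -0.15], [0.15, -0.02, -0.99]]
0.1 [179.83141354 493.03459714 257.24773755] [[-0.939, 0.343, -0.001], [0.343, 0.939, -0.001], [0.0, -0.001, -1.0]] 88.1869604623046
```

View pics/scene0.png

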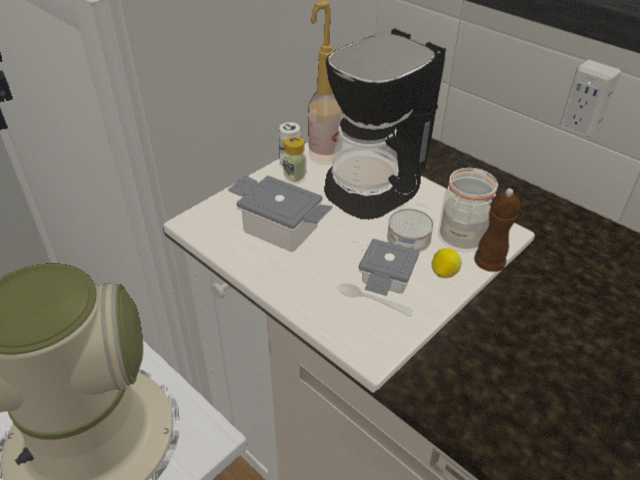

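View pics/top0.png

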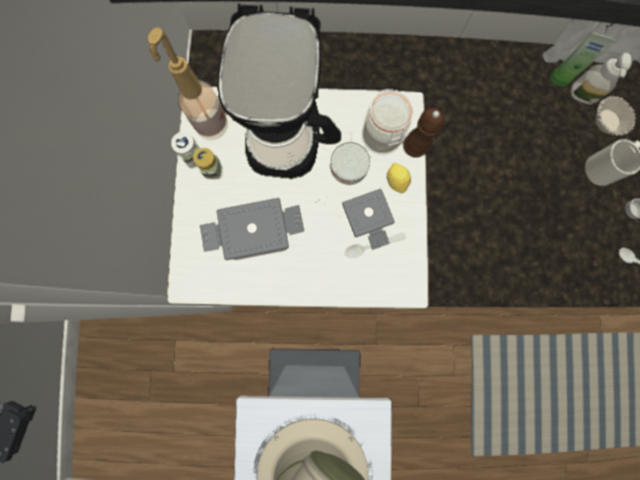

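The top view shows the large container's lid with its centre dot at about (252,228), its left clip at (210,237) and its right clip at (294,219). The small container is at (369,212), with its clip towards the robot at (378,239). The cabinet front starts at about row 305, left of column 170, and the gripper is in front of it at (15,430).

```bash
cat > h.py <<'E'
import numpy as np,cv2
def ray(f,uv):
    p=cv2.undistortPoints(np.array([[uv]],float),np.array(f["K"]),np.array(f["D"]))[0,0]
    v=np.array(f["view"]);R=v[:3,:3];return -R.T@v[:3,3],R.T@np.array([p[0],p[1],1])
def onz(f,uv,z):
    c,d=ray(f,uv);return c+d*(z-c[2])/d[2]
def proj(f,P):
    v=np.array(f["view"]);r,_=cv2.Rodrigues(v[:3,:3])
    return cv2.projectPoints(np.array(P,float),r,v[:3,3],np.array(f["K"]),np.array(f["D"]))[0][:,0]
E
python3 - <<'E'
import numpy as np,cv2
from h import *
t=dict(np.load("top0.npz"));s=dict(np.load("scene0.npz"))
for n,uv,z in [("dot",(252,228),79),("c1",(218,206),79),("c2",(282,199),79),("c3",(289,249),79),("c4",(223,258),79),("Lclip",(202,238),74),("Rclip",(303,219),74),("small",(369,212),50),("sclip",(379,246),45),("tablefrontleft",(169,303),0),("tablefrontright",(428,305),0),("tbl",(178,95),0),("maker front",(283,177),0),("yjar",(205,172),0),("can",(350,180),30),("bottle",(208,133),0)]:
    print(n,np.round(onz(t,uv,z)))
print("s dot",onz(s,(279,198),79))
for n,f,x,y,w,h in[("t",t,180,185,240,90),("s",s,220,165,120,90)]:
    c=cv2.resize(f["img"][y:y+h,x:x+w],None,fx=3.3 if n=="t" else 6,fy=3.3 if n=="t" else 6,interpolation=cv2.INTER_CUBIC);cv2.imwrite(f"pics/c_{n}.png",c)
E
```

```text
dot [491. 128.  79.]
c1 [534. 198.  79.]
c2 [551.  71.  79.]
c3 [451.  54.  79.]
c4 [431. 182.  79.]
Lclip [470. 227.  74.]
Rclip [512.  28.  74.]
small [ 534. -106.   50.]
sclip [ 465. -127.   45.]
tablefrontleft [341. 310.   0.]
tablefrontright [ 347. -238.    0.]
tbl [812. 326.   0.]
maker front [620.  77.   0.]
yjar [628. 250.   0.]
can [608. -68.  30.]
bottle [720. 249.   0.]
s dot [490.7627468  128.42818032  79.        ]
```

View pics/c_t.png

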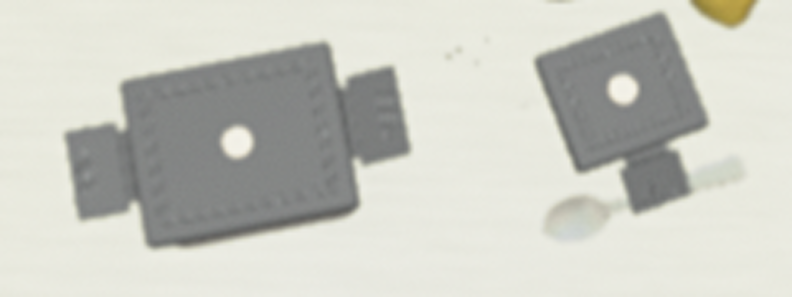

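View pics/c_s.png

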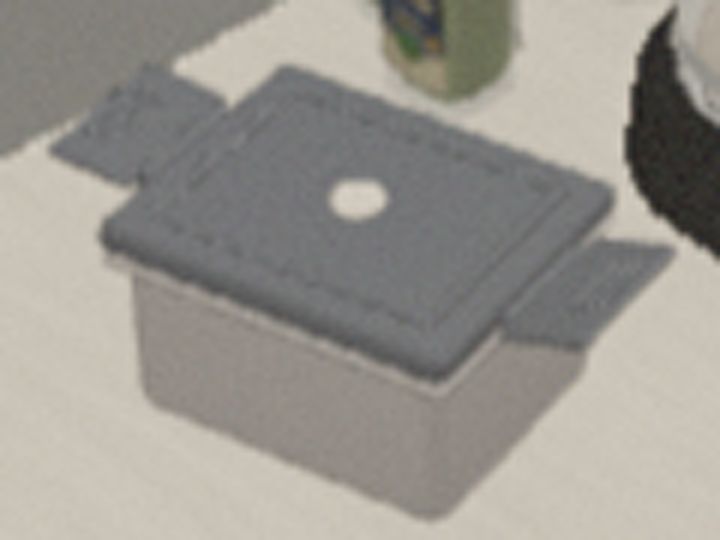

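The crops show the lid corners and both free clip edges clearly. Both clips are nearly level, the left one at crop columns 67–80 and the right at 393–410 in the top crop. I'll fit the container's pose and both clip angles from the two views. At the same time I'll bring the arm out from in front of the cabinet at safe height.

```bash
python3 - <<'E'
import numpy as np
from scipy.optimize import least_squares
from h import *
t=dict(np.load("top0.npz"));s=dict(np.load("scene0.npz"))
T=np.array([(122,82),(327,43),(357,208),(150,245),(67,132),(80,219),(393,68),(410,152)])/3.3+[180,185]
S=np.array([(285,68),(612,185),(435,378),(103,232),(150,65),(50,150),(675,245),(585,348)])/6+[220,165]
def pts(q):
    x,y,th,a,b=q
    P=[(52.5,65,77),(52.5,-65,77),(-52.5,-65,77),(-52.5,65,77)]
    for sg,an in((1,a),(-1,b)):
        for xx in(28,-28):P.append((xx,sg*(68+34*np.sin(an)),74-34*np.cos(an)))
    c,d=np.cos(th),np.sin(th);P=np.array(P)
    return P@np.array([[c,d,0],[-d,c,0],[0,0,1]])+[x,y,0]
r=least_squares(lambda q:np.r_[(proj(t,pts(q))-T).ravel(),(proj(s,pts(q))-S).ravel()],[491,128,.15,1.5,1.5],loss="soft_l1")
print(r.x,np.round(r.fun.reshape(-1,2),1).tolist())
E
python3 -m pendant '[[[-1.53,-2.48,0,0],[-1.53,-2.48,0,0],[-1.53,-2.48,0,0],[-1.53,-2.48,0,0],[-1.53,-2.48,0,0],[-1.53,-2.48,0,0],[-1.53,-2.48,0,0],[-1.53,-2.48,0,0],[-1.53,-2.48,0,0],[-1.53,-2.48,0,0],[-1.53,-2.48,0,0],[-1.53,-2.48,0,0],[0,0,0,0],[0,0,0,0]]]' 255 20
```

```text
[4.90347047e+02 1.26828175e+02 2.10963451e-01 1.60925739e+00
 1.89009030e+00] [[-0.7, -0.7], [1.5, -1.0], [1.9, 0.3], [-0.9, 1.6], [-0.2, -0.3], [0.1, 0.9], [1.0, -1.0], [1.1, 1.1], [-0.2, -1.7], [1.2, 0.2], [0.4, -1.4], [-2.2, -1.0], [-0.1, -0.2], [-0.9, 0.2], [0.2, 0.0], [-0.7, -0.5]]
t: 1.27
tcp_pos: [250.7, 149.9, 257.7]
tool_rot: [[-0.938, 0.347, 0.0], [0.347, 0.938, 0.0], [-0.0, 0.0, -1.0]]
ft_force: [0.1, 1.0, 0.4]
grip_width: 0.3
gripper_force: 0.0
```

```bash
python3 -m pendant '[[[0,0,0,6.47],[0,0,0,6.47],[0,0,0,6.47],[0,0,0,6.47],[0,0,0,6.47],[0,0,0,6.47],[0,0,0,6.47],[0,0,0,6.47],[0,0,0,6.47],[0.25,2.88,0,0],[0.25,2.88,0,0],[0.25,2.88,0,0],[0.25,2.88,0,0],[0.25,2.88,0,0],[0.25,2.88,0,0],[0.25,2.88,0,0],[0.25,2.88,0,0],[0,0,0,0],[0,0,0,0]]]'
python3 -m pendant '[[[0,0,3,0],[0,0,3,0],[0,0,3,0],[0,0,3,0],[0,0,0,0],[0,0,0,0]]]'
python3 - <<'E'
from workcell import imaging
import cv2,numpy as np
f=imaging.grab_frame("scene");cv2.imwrite("pics/s1.png",cv2.resize(f["img"][100:280,160:400],None,fx=3,fy=3))
E
```

```text
t: 2.85
tcp_pos: [471.7, 218.8, 256.5]
tool_rot: [[-0.205, 0.979, -0.002], [0.979, 0.205, -0.0], [0.0, -0.002, -1.0]]
ft_force: [-0.1, -0.1, 0.4]
grip_width: 0.1
gripper_force: 0.0
t: 3.35
tcp_pos: [470.8, 217.8, 137.8]
tool_rot: [[-0.204, 0.979, -0.002], [0.979, 0.204, -0.0], [0.0, -0.002, -1.0]]
ft_force: [0.7, -0.0, 0.2]
grip_width: 0.6
gripper_force: 0.0
```

View pics/s1.png

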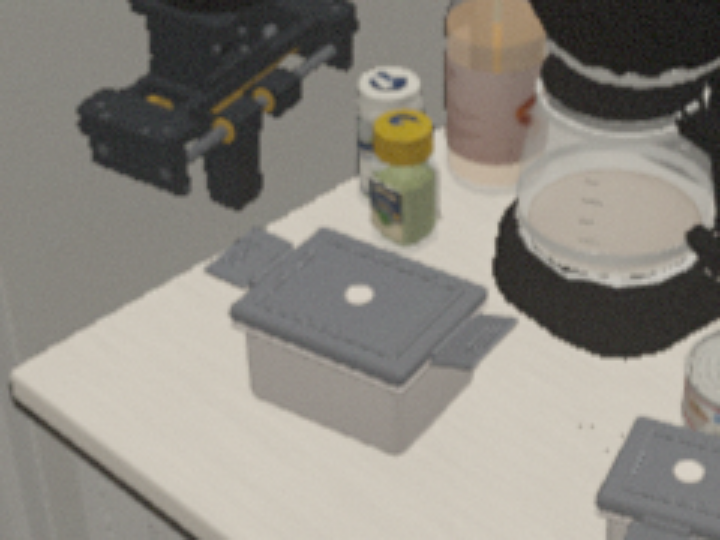

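The closed fingers are over the left clip, clear of the jars and wall. I'll press down, then push inward.

```bash
python3 -m pendant '[[[-0.3,0,1.2,0],[0,0,1.2,0],[0,0,1.2,0],[0,0,1.2,0],[0,0,1.2,0],[0,0,0.9,0],[0,0,0,0],[0,0,0,0]]]'
python3 -m pendant '[[[-0.3,0,0.1,0],[-0.3,0,0.1,0],[-0.2,0,0,0],[-0.2,0,0,0],[-0.1,0,0,0],[0,0,0,0],[0,0,0,0]]]'
```

```text
t: 4.07
tcp_pos: [472.9, 214.5, 69.7]
tool_rot: [[-0.204, 0.979, 0.001], [0.979, 0.204, 0.0], [0.0, 0.001, -1.0]]
ft_force: [-0.3, 0.5, 0.7]
grip_width: 0.6
gripper_force: 0.2
t: 4.65
tcp_pos: [474.4, 207.0, 67.4]
tool_rot: [[-0.203, 0.979, 0.001], [0.979, 0.203, 0.007], [0.006, 0.002, -1.0]]
ft_force: [-3.0, 30.7, 0.8]
grip_width: 0.3
gripper_force: 15.2
```

A firm 31 N stop means the left clip is folded. Next is a retreat and a move across to the right clip.

```bash
python3 -m pendant '[[[0.6,0,0,0],[0.6,0,0,0],[0,0,-2.5,0],[0,0,-2.5,0],[0,0,-2.5,0],[0,0,-1,0],[-3.05,0,0,0],[-3.05,0,0,0],[-3.05,0,0,0],[-3.05,0,0,0],[-3.05,0,0,0],[-3.05,0,0,0],[0,0,0,0],[0,0,0,0]]]'
python3 - <<'E'
from workcell import imaging,sensors
import cv2,numpy as np
o=sensors.get_obs();d=np.array(o["tcp_pos"])[:2]-[490.3,126.8];print(o["tcp_pos"],d@[.98,.199],d@[-.199,.98])
f=imaging.grab_frame("scene");cv2.imwrite("pics/s2.png",cv2.resize(f["img"][100:280,160:400],None,fx=3,fy=3))
E
```

```text
t: 5.82
tcp_pos: [509.5, 34.9, 151.2]
tool_rot: [[-0.201, 0.98, -0.001], [0.98, 0.201, 0.0], [0.0, -0.001, -1.0]]
ft_force: [0.4, 0.1, 0.3]
grip_width: 0.5
gripper_force: 0.0
[509.51771635  34.90396239 151.17787748] 0.5460505346038786 -93.88244240884023
```

View pics/s2.png

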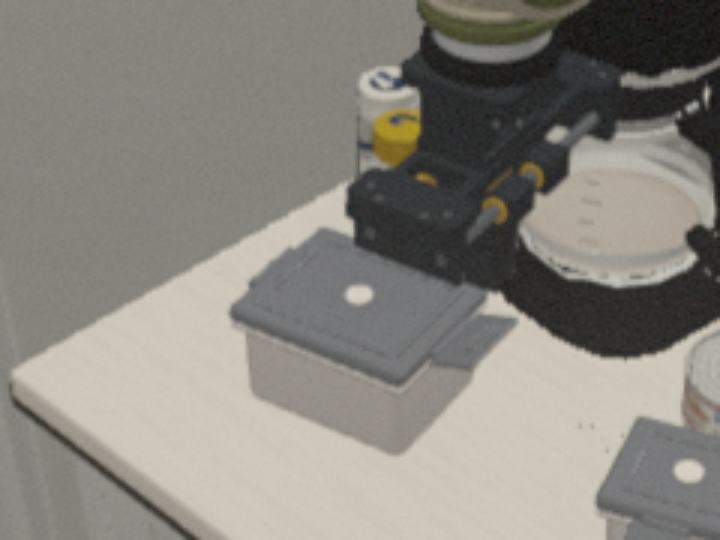

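The left clip is folded against the wall. Next I shift 2 cm towards the robot for clearance from the coffee maker, then press the right clip down and push inward.

```bash
python3 -m pendant '[[[0.2,-1,0,0],[0.2,-1,0,0],[0,0,1.3,0],[0,0,1.3,0],[0,0,1.2,0],[0,0,1.2,0],[0,0,1.2,0],[0,0,1.2,0],[0,0,0.8,0],[0,0,0,0],[0,0,0,0]]]'
python3 -m pendant '[[[0.3,0,0.1,0],[0.3,0,0.1,0],[0.2,0,0,0],[0.2,0,0,0],[0.1,0,0,0],[0,0,0,0],[0,0,0,0]]]'
```

```text
t: 6.78
tcp_pos: [488.9, 36.5, 69.6]
tool_rot: [[-0.204, 0.979, -0.001], [0.979, 0.204, 0.0], [0.0, -0.001, -1.0]]
ft_force: [-0.9, 0.1, 0.1]
grip_width: 0.3
gripper_force: 0.0
t: 7.37
tcp_pos: [487.1, 46.1, 67.9]
tool_rot: [[-0.203, 0.979, 0.001], [0.979, 0.203, -0.001], [-0.001, 0.0, -1.0]]
ft_force: [0.2, -7.1, -1.3]
grip_width: 0.5
gripper_force: 3.0
```

```bash
python3 -m pendant '[[[0.1,0,0,0],[0.1,0,0,0],[0.1,0,0,0],[0,0,0,0]]]'
python3 -m pendant '[[[-0.6,0,0,0],[-0.6,0,0,0],[-0.3,0,0,0],[0,0,-2.5,0],[0,0,-2.5,0],[0,0,-2.5,0],[0,0,-2.5,0],[0,0,-2.5,0],[0,-3,0,0],[0,-3,0,0],[0,-3,0,0],[0,-3,0,0],[0,0,0,0],[0,0,0,0]]]'
python3 - <<'E'
from workcell import imaging
import cv2,numpy as np
a=imaging.grab_frame("scene")["img"][100:300,160:430];b=imaging.grab_frame("top")["img"][170:290,170:432]
cv2.imwrite("pics/end.png",np.vstack([cv2.resize(a,(400,296)),cv2.resize(b,(400,183))]).repeat(1,0))
cv2.imwrite("pics/end.png",cv2.resize(cv2.imread("pics/end.png"),None,fx=1.25,fy=1.25))
E
```

```text
t: 7.7
tcp_pos: [487.1, 46.6, 68.0]
tool_rot: [[-0.204, 0.979, 0.001], [0.979, 0.204, -0.005], [-0.006, 0.0, -1.0]]
ft_force: [0.1, -25.8, -3.5]
grip_width: 0.3
gripper_force: 12.5
t: 8.87
tcp_pos: [371.5, 10.5, 193.2]
tool_rot: [[-0.202, 0.979, 0.001], [0.979, 0.202, -0.0], [-0.0, 0.001, -1.0]]
ft_force: [0.5, -0.6, -0.4]
grip_width: 0.4
gripper_force: 0.0
```

View pics/end.png

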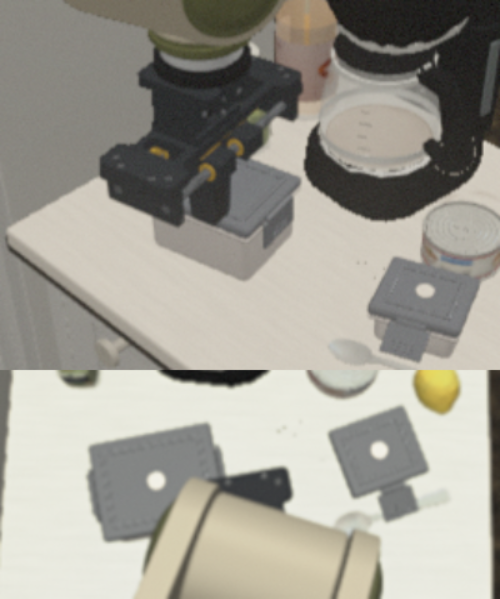

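The picture shows both large clips folded flat, with the right one upright at (278,225) and the left showing only a thin rim at (94,490). The small clip is unchanged at (398,502), and the gripper is clear of everything.

```bash
python3 -c "
from workcell import arm
print(arm.job_done())"
```

```text
the job is handed in; nothing more can be done
None
```

Both clips on the large container are folded down against a firm stop, the small container's clip was not touched, and the job was handed in about 9 s into the 38 s limit; no verdict came back.

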